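# Index the board carriers under the microscope

### The job

Move the two circuit-board carriers on the slide track one station on towards the microscope. First lift the loose heatsink off the track and set it down (do not drop it) in the black parts tray; then slide the carrier nearer the microscope along until it clicks into the end station under the lens, without running past it; then slide the other carrier into the middle station. Do not bump the microscope or the fan, leave the motor, jar and remote control where they are, and let go of everything.

Things in the scene. Friction and masses are not known exactly. Their poses are not given: they have to be found in the camera images.
- track: Slide track fixed on the bench: steel base plate 100 x 560 x 12 mm, two aluminium rails with tops 32 mm above the bench. Origin: middle of the track, on the bench; x across it, away from the robot; y along it, to the robot's left; yawed up to 0.2 rad. Stations (sprung detents) at y = -190, 0 and +190 mm, each marked by a small diamond plate on the base plate's near edge.
- carrier_r (a joint): Right-hand carrier's middle along the track's y, m (stations -0.19, 0, +0.19; stops at +-0.225). Aluminium plate 110 mm across x 100 mm along the track, top 41 mm above the bench, with a green circuit board, parts up to 72 mm. The carriers cannot pass each other. Sliding takes about 1.5 N, entering or leaving a detent 5 N more; within 4 mm of a station it draws the carrier in and holds it.
- carrier_l (a joint): The same for the left-hand carrier, a like plate with a different board.
- carrier_r_handle (a point): Top centre of the right-hand carrier's handle: an upright black post 16 mm in diameter, rising 50 mm from a 26 mm wide tab at plate level (41 mm) to 91 mm above the bench, 100 mm from the carrier's middle on the robot's side (track x = -0.10). Axes parallel to the track's.
- carrier_l_handle (a point): Top centre of the left-hand carrier's handle post, the same.
- heatsink_mid (a point): Centre of the loose finned aluminium heatsink, 56 mm along its x (across the track) x 30 mm along its y x 36 mm high, 80 to 170 g. It lies on the two rails between the carriers, near the middle station, its underside 32 mm above the bench; solid enough to grip anywhere on its sides.
- tray: Black open parts tray fixed on the bench near one end of the track, on the robot's side: 150 mm (its x) x 110 mm (its y) outside, walls 4 mm thick, 30 mm high. Origin: centre of its underside; floor about 4 mm up.
- microscope: Digital microscope, fixed: a 36 mm wide barrel (150 to 255 mm up) hangs over an end station on an arm 226 mm up from a slim column 140 mm beyond the lens axis, topped by a screen 110 mm wide, up to 325 mm high. Foot 90 x 120 mm beyond the track. Origin: on the bench exactly below the lens. Yawed as the track is.
- lens (a point): Lower end of the microscope barrel, 150 mm above the bench, over the centre of one end station; at which end of the track varies.
- fume_fan: Square black fume fan, 130 mm wide, 142 mm high, 50 mm deep, fixed beyond the track at the end without the microscope. Origin: on the bench at that end station's centre; the fan stands 100 to 150 mm beyond it. Bystander.
- motor: White round fan motor, 90 mm across, 58 mm high with a steel shaft up to 90 mm, standing near the end of the track where the tray is not. Origin: centre of its underside. Bystander.
- jar: Amber glass jar, 36 mm across, 60 mm high, standing on the robot's side of the track, 175 to 190 mm from its centre line. Origin: centre of its underside. Bystander.
- remote: White remote control, 45 x 140 x 18 mm, lying beyond the track. Origin: centre of its underside. Bystander.
Things that resemble listed ones, but are neither listed nor needed, are in the scene too. Leave any brown or red look-alike of the tray alone.

How it is judged (in metres and radians):
On the way, in this order (a step that is already met when the one before it is completed fails the run):
1. the heatsink lies in the tray, let go (x of heatsink_mid in the frame of tray between -0.068 and 0.068 m and y of heatsink_mid in the frame of tray between -0.048 and 0.048 m and z of heatsink_mid in the frame of tray below 0.04 m and contact force between the fingers and heatsink below 0.1 N and linear speed of heatsink below 0.02 m/s), for 0.2 s.
2. the carrier nearer the microscope is in the station under the lens (((y of lens in the frame of track above 0 m and value of joint carrier_l between 0.185 and 0.195 m) or (y of lens in the frame of track below 0 m and value of joint carrier_r between -0.195 and -0.185 m))), for 0.2 s.
3. the other carrier is in the middle station (((y of lens in the frame of track above 0 m and value of joint carrier_r between -0.005 and 0.005 m) or (y of lens in the frame of track below 0 m and value of joint carrier_l between -0.005 and 0.005 m))), for 0.2 s.
At the end, for the whole second after the job is handed in: The heatsink rests in the tray (its centre within 68 x 48 mm of the tray's middle and less than 40 mm above the tray's underside), the carrier nearer the microscope is within 5 mm of the end station under the lens, the other carrier is within 5 mm of the middle station, and all are at rest (x of heatsink_mid in the frame of tray between -0.068 and 0.068 m and y of heatsink_mid in the frame of tray between -0.048 and 0.048 m and z of heatsink_mid in the frame of tray below 0.04 m and linear speed of heatsink below 0.02 m/s and ((y of lens in the frame of track above 0 m and value of joint carrier_l between 0.185 and 0.195 m) or (y of lens in the frame of track below 0 m and value of joint carrier_r between -0.195 and -0.185 m)) and ((y of lens in the frame of track above 0 m and value of joint carrier_r between -0.005 and 0.005 m) or (y of lens in the frame of track below 0 m and value of joint carrier_l between -0.005 and 0.005 m)) and velocity of joint carrier_l between -0.01 and 0.01 m/s and velocity of joint carrier_r between -0.01 and 0.01 m/s); the robot touches nothing.
It fails at once if a carrier is run more than 20 mm past an end station's centre (value of joint carrier_l above 0.21 m or value of joint carrier_r below -0.21 m).
It fails at once if the heatsink is dropped into the tray: falling free with its centre more than 55 mm above the tray's underside (contact force between heatsink and anything else below 0.02 N and x of heatsink_mid in the frame of tray between -0.08 and 0.08 m and y of heatsink_mid in the frame of tray between -0.06 and 0.06 m and z of heatsink_mid in the frame of tray above 0.055 m and linear speed of heatsink above 0.1 m/s).
It fails at once if the microscope is bumped (over 4 N) (contact force between anything else and microscope above 4 N).
It fails at once if the fume fan is bumped (over 4 N) (contact force between anything else and fume_fan above 4 N).
It fails at once if the motor, the jar or the remote control is moved by more than 20 mm (distance of any of motor, jar, remote from where it was at the start of the episode above 0.02 m).
It also fails if it takes over 64 s, if anything falls off the work surface, if the arm or the gripper's body presses on something with over 40 N, if the wrist force passes 120 N, or if a joint passes its speed limit or range.

### The arm

A 6-joint arm with a two-finger parallel gripper is mounted at the origin on the work surface. World frame = base frame: x ahead of the robot, y to its left, z up, the work surface at z = 0. Lengths are in mm, angles in rad, forces in N, time in s.
With the tool pointing down it reaches from about 400 to 825 mm from the base axis. Payload 7 kg.
Tool frame: the origin (TCP) lies at the very end of the fingers, on their centre line; the grasp point (between the pads) lies 19 mm behind it; z points along the fingers, y is the line along which they close (so a half turn about z gives the same grasp; the last joint's range is limited). The gripper opens to 88 mm and grips with 3 to 60 N. Pads are 19 mm wide; open, the fingers measure 130 mm over their backs; the gripper's body (78 mm by 193 mm) begins 47 mm behind the grasp point.
Start: joints at [1.429, 0.359, 0.012, 0, -1.224, -0.288], TCP at [281.271, 613.581, 226.561] pointing down, gripper open.
Joint ranges: [-3.07, 3.07], [-1.43, 2.12], [-1.02, 1.25], [-3.03, 1.67], [-3.05, -0], [-3.03, 3.03]. Speed limits (rad/s): [2.39, 2.39, 3.01, 3.14, 3.14, 3.14].

### API

Orientations are given as a unit quaternion [x, y, z, w].
In Python, from plant import bot gives the robot as it stands. Calls block until the motion is done:
- bot.move_ptp(position, orientation): joint-space move of the TCP to a pose.
- bot.line_to(position, velocity=150, ori=None): straight line of the TCP; ori=None keeps the orientation; velocity is the mean speed in mm/s.
- bot.move_joints(angles): joint-space move.
- bot.move_gripper(opening, force=None): finger opening in mm; force is the grip in N (None keeps the last); returns when the fingers have stopped.
- bot.pause(seconds).
- bot.solve_ik(position, orientation): joint angles nearest the present ones, or None.
- bot.read_state(): the state.
- bot.camera(name): name is "side" or "top"; returns the picture (400x640x3 uint8, red, green, blue); there is no depth.
- bot.get_calibration(name): a dict with "fx", "fy", "cx", "cy" (pixels), "view" (4x4, takes a point from world to camera coordinates). Camera axes: x right, y up, looking along -z (the intrinsics and any distortion apply to the point x, -y, -z); pixel columns grow to the right and rows downward; lengths in mm; the calibration is good to about 2 mm. A picture is of the moment at which its call begins. get_calibration takes no time and is no camera call.
A pose or a line that the arm cannot do raises bot.Unreachable and nothing moves.
- bot.close_job(): hands the job in; it is judged then, once.
The state is a dict: "t": time; "joint_pos": joint angles; "qvel": joint speeds; "tau": joint torques, N m; "tcp_pos": TCP position; "eef_rot": TCP orientation; "contact_force": force on the tool from outside, world axes, zero at the start; "moment": the same for the moment, N m; "width": finger opening in mm; "finger_force": force on a finger pad.
Only numpy, scipy, OpenCV 4.12 (cv2) and the standard library are available. Lean on these libraries where they do the work, as an engineer would, in place of code of your own. Each camera call takes 0.05 s, during which the arm holds its last target. There are 200 camera calls.

## Working session

There is one attempt and no reset: what is moved stays moved. The work goes in short steps, each a Python script; the robot and the scene stay as the last script left them, time stands still between calls to the robot, and variables do not carry over. Pictures are saved under pics/ and viewed, at most 12 in all, crops included, and the job is handed in when it is done.

```bash
mkdir -p pics; ls; python3 - <<'E'
from plant import bot
import cv2
for n in("top","side"):
    cv2.imwrite(f"pics/{n}0.png",bot.camera(n)[:,:,::-1]); c=bot.get_calibration(n); print(n,c)
print(bot.read_state())
E
```

```text
pics
top {'fx': 506.8919083009843, 'fy': 506.8919083009843, 'cx': 325.7425507171335, 'cy': 204.9869320393909, 'view': array([[ 2.71268094e-02, -9.99537566e-01, -1.37401368e-02,
         1.07284793e+00],
       [ 9.82861873e-01,  2.41620260e-02,  1.82753208e-01,
        -5.91855422e+02],
       [-1.82336707e-01, -1.84621680e-02,  9.83062802e-01,
        -1.26965387e+03],
       [ 0.00000000e+00,  0.00000000e+00,  0.00000000e+00,
         1.00000000e+00]])}
side {'fx': 388.96290129060606, 'fy': 388.96290129060606, 'cx': 314.1132998875055, 'cy': 207.60410274057205, 'view': array([[ 7.19510296e-01, -6.94441845e-01, -7.44693181e-03,
        -4.16914035e+02],
       [ 3.99334049e-01,  4.04928930e-01,  8.22535640e-01,
        -3.34710392e+02],
       [-5.68187690e-01, -5.94796676e-01,  5.68664808e-01,
        -6.60988184e+02],
       [ 0.00000000e+00,  0.00000000e+00,  0.00000000e+00,
         1.00000000e+00]])}
{'t': 0.1, 'joint_pos': array([ 1.42909937e+00,  3.59262811e-01,  1.11694821e-02, -2.91956198e-04,
       -1.22408202e+00, -2.88101462e-01]), 'qvel': array([ 0.00172377, -0.00216284,  0.00228909,  0.00159955,  0.00066453,
        0.00082033]), 'tau': array([-1.36247138e-03, -5.84164488e+01,  2.93751079e+01,  7.01552555e+00,
        1.02153546e-02, -5.36985181e-05]), 'tcp_pos': array([281.11367597, 613.21411091, 225.76154946]), 'eef_rot': array([ 9.76987051e-01, -2.13297462e-01, -8.64610706e-05,  6.97702791e-04]), 'contact_force': array([-0.45062007, -0.79156395,  0.49011162]), 'moment': array([-0.01959378,  0.0725911 , -0.02283328]), 'finger_force': 0.0, 'width': 87.22497544998204}
```

View pics/top0.png

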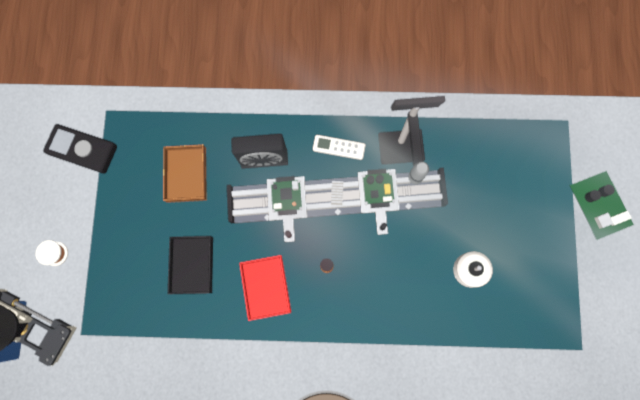

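View pics/side0.png

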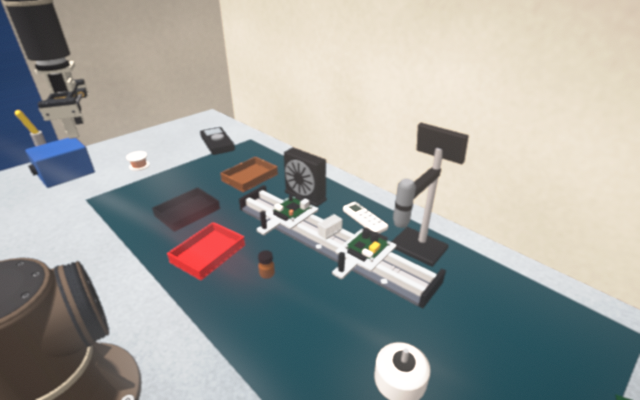

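The top view shows the track from about px (230,203) to (444,187), with the microscope on the right (−y). The heatsink is at (337,193), the handles at (289,233) and (383,226), the black tray at (191,265), and the jar at (327,266). I'll zoom in on the track.

```bash
cat > h.py <<'E'
import numpy as np, cv2
from plant import bot
def ray(n,uv):
    c=bot.get_calibration(n); V=c["view"]; R=V[:3,:3]; o=-R.T@V[:3,3]
    d=R.T@np.array([(uv[0]-c["cx"])/c["fx"],-(uv[1]-c["cy"])/c["fy"],-1.]); return o,d
def at(n,uv,z):
    o,d=ray(n,uv); return o+d*(z-o[2])/d[2]
def proj(n,p):
    c=bot.get_calibration(n); V=c["view"]; q=V[:3,:3]@np.array(p,float)+V[:3,3]
    return np.array([c["cx"]-c["fx"]*q[0]/q[2], c["cy"]+c["fy"]*q[1]/q[2]])
def crop(img,x0,y0,x1,y1,s,f):
    cv2.imwrite(f,cv2.resize(img[y0:y1,x0:x1,::-1],None,fx=s,fy=s,interpolation=cv2.INTER_CUBIC))
def quat(yaw):  # tool down, tool y axis (closing line) at angle yaw+90deg in world
    from scipy.spatial.transform import Rotation as R
    return (R.from_euler('z',yaw)*R.from_euler('x',np.pi)).as_quat()
E
python3 - <<'E'
from h import *
im=cv2.imread("pics/top0.png")[:,:,::-1]
crop(im,222,155,452,245,3.4,"pics/c1.png")
hsv=cv2.cvtColor(im[:,:,::-1].copy(),cv2.COLOR_BGR2HSV)
m=((hsv[:,:,2]<45)).astype(np.uint8)*255
n,l,s,c=cv2.connectedComponentsWithStats(m)
for i in range(1,n):
    if s[i,4]>25 and 100<c[i][0]<500 and 100<c[i][1]<340:
        cnt=cv2.findContours((l==i).astype(np.uint8),0,2)[0][0]
        print(s[i],c[i].round(1),cv2.minAreaRect(cnt), at("top",c[i],30).round(0))
E
```

```text
[101 143  16  30 139] [108.7 157.9] ((108.8099594116211, 158.21104431152344), (5.185614585876465, 30.6483154296875), 21.447736740112305) [712. 612.  30.]
[209 237   4  56 111] [210.6 264.4] ((210.5760498046875, 264.50164794921875), (2.1299314498901367, 55.00873947143555), 1.2453643083572388) [431. 313.  30.]
[169 238   5  55 150] [170.8 265.6] ((170.80447387695312, 264.9751892089844), (2.8196308612823486, 54.072662353515625), 2.045408248901367) [425. 417.  30.]
```

View pics/c1.png

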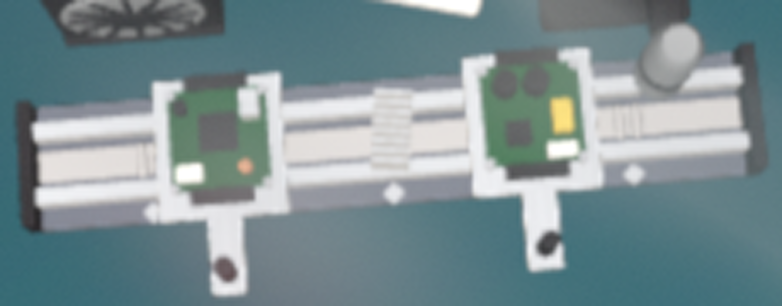

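```bash
python3 - <<'E'
from h import *
P=lambda u,v:(222+u/3.4,155+v/3.4)
print("cams",ray("top",(0,0))[0],ray("side",(0,0))[0])
dl,dm,dr=[at("top",P(*p),12) for p in((153,212),(394,194),(634,174))]
print(dl,dm,dr,np.linalg.norm(dm-dr),np.linalg.norm(dm-dl))
d=dm-dr; yaw=np.arctan2(-d[0],d[1]); d=dl-dr; print("yaw",yaw,np.arctan2(-d[0],d[1]))
yaw=np.arctan2(-d[0],d[1]); ex=np.array([np.cos(yaw),np.sin(yaw),0]); ey=np.array([-np.sin(yaw),np.cos(yaw),0])
def tr(n,p): 
    q=p-dm; print(n,p.round(1),"track rel diamond x,y",(q@ex).round(1),(q@ey).round(1))
tr("postL",at("top",P(226,269),66)); tr("postR",at("top",P(548,243),66))
for n,p in dict(cl=(219,146),cr=(534,121)).items(): tr(n,at("top",P(*p),41))
for n,p in dict(tl=(376,88),tr=(411,90),bl=(372,168),br=(409,168)).items(): tr("hs"+n,at("top",P(*p),68))
# end caps
for n,p in dict(l0=(18,103),l1=(32,230),r0=(745,46),r1=(757,175)).items(): tr("cap"+n,at("top",P(*p),25))
im=cv2.imread("pics/top0.png"); g=im.max(2)[228:302,160:222]; 
print("tray corners z30",[at("top",p,30).round(0)[:2] for p in((171.5,237),(213,237),(169,293),(212,293))])
s=cv2.imread("pics/side0.png")[:,:,::-1]; crop(s,235,180,445,310,3.5,"pics/c2.png")
E
```

```text
cams [ 350.17851988   -8.06778517 1356.32770909] [  58.06984796 -547.1422056   648.08721449]
[561.81685372 174.24336224  12.        ] [580.98300767 -15.99425577  12.        ] [ 601.73851901 -205.44203391   12.        ] 190.5813524277124 191.20066098997694
yaw 0.10912274657913035 0.10475914772935552
postL [511.2 109.7  66. ] track rel diamond x,y -56.3 132.3
postR [ 537.1 -132.7   66. ] track rel diamond x,y -55.8 -111.4
cl [610.6 121.3  41. ] track rel diamond x,y 43.8 133.5
cr [ 636.4 -123.6   41. ] track rel diamond x,y 43.9 -112.8
hstl [653.5   0.   68. ] track rel diamond x,y 73.8 8.3
hstr [652.6 -26.8  68. ] track rel diamond x,y 70.0 -18.3
hsbl [591.    1.5  68. ] track rel diamond x,y 11.8 16.4
hsbr [591.7 -26.6  68. ] track rel diamond x,y 9.5 -11.7
capl0 [644.6 284.   25. ] track rel diamond x,y 94.7 291.7
capl1 [543.2 266.6  25. ] track rel diamond x,y -8.1 285.0
capr0 [ 704.8 -291.7   25. ] track rel diamond x,y 94.3 -287.2
capr1 [ 600.9 -299.6   25. ] track rel diamond x,y -9.9 -284.1
tray corners z30 [array([500., 422.]), array([503., 312.]), array([354., 416.]), array([358., 305.])]
```

View pics/c2.png

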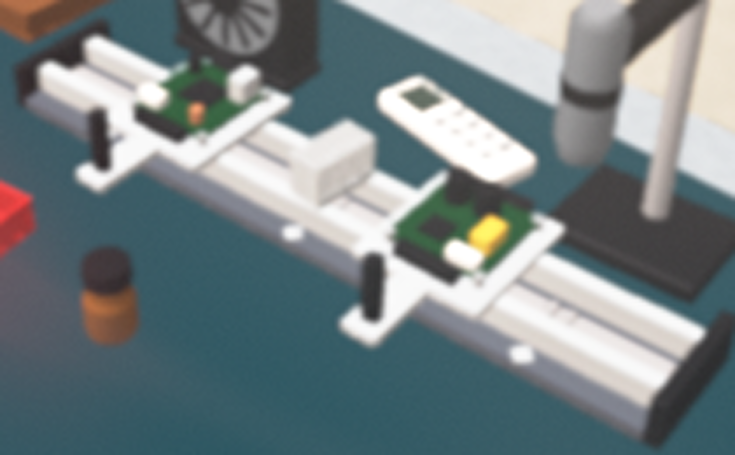

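Both views agree: track yaw ≈0.106, carriers at y≈+132 and −112 mm, and the lens at −y. In the side crop the heatsink top is at about (334,146) and post R's top at (373,256). Next I check the heatsink from the side view, confirm IK, and pick it up.

```bash
python3 - <<'E'
from h import *
S=lambda u,v:(235+u/3.5,180+v/3.5)
print("hs side",at("side",S(334,146),68),"postR",at("side",S(373,258),91),"postL",at("side",S(98,113),91))
q=quat(-0.013); x,y=624,-13
for yw in(-1.527,1.614): print(bot.solve_ik([429,364,10],quat(yw)))
print(bot.solve_ik([x,y,38],q))
bot.move_gripper(60,20)
bot.move_ptp([x,y,160],q)
bot.line_to([x,y,80],120)
s=bot.read_state(); print(s["t"],s["tcp_pos"])
crop(bot.camera("side"),235,130,445,290,3.5,"pics/c3.png")
E
```

```text
hs side [623.68987255 -13.39611207  68.        ] postR [ 535.72700159 -131.20979256   91.        ] postL [510.26152407 109.86096821  91.        ]
[ 1.05149568  0.41013249 -0.48750014  0.         -0.6731637  -1.00769935]
[ 1.05149568  0.41013249 -0.48750014  0.         -0.6731637   2.13330065]
[ 2.91529491e-01  4.51417583e-01 -3.22701512e-01  4.44089210e-16
 -7.96677231e-01  1.26626684e+00]
4.1583 [624.57718937 -12.83518058  80.63775094]
```

View pics/c3.png

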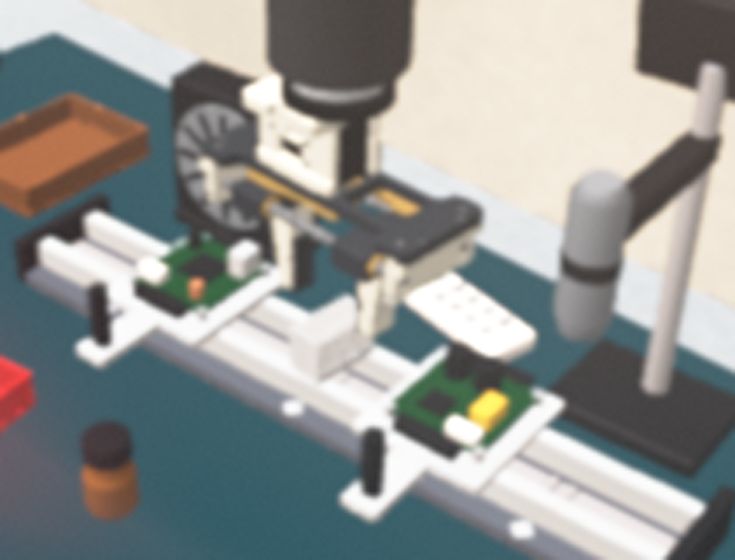

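The open fingers, at about (290,245) and (378,300), straddle the heatsink at (330,335). I descend and grip.

```bash
python3 - <<'E'
from h import *
x,y=624,-13
bot.line_to([x,y,38],80)
s=bot.read_state(); print(s["tcp_pos"],s["contact_force"])
bot.move_gripper(20,25)
s=bot.read_state(); print(s["t"],s["width"],s["finger_force"],s["contact_force"])
bot.line_to([x,y,170],120)
s=bot.read_state(); print(s["t"],s["width"],s["finger_force"],s["contact_force"],s["tcp_pos"])
bot.move_ptp([429,364,120],quat(-1.527))
s=bot.read_state(); print(s["t"],s["width"],s["finger_force"],s["tcp_pos"])
crop(bot.camera("top"),140,210,300,330,4,"pics/c4.png")
E
```

```text
[624.15035443 -13.01267227  37.94530989] [ 0.05513052 -0.17033985 -0.13635699]
5.4833 29.54523113490198 25.00026047229767 [-1.00593518  0.83226681  2.89382851]
6.7333 29.96416399885259 24.99969720840454 [ 0.67819336 -0.14567863 -0.65132883] [623.44837113 -13.07622861 169.01288416]
8.6917 30.03114239555992 24.999885857105255 [429.21803023 363.72567998 119.95011984]
```

View pics/c4.png

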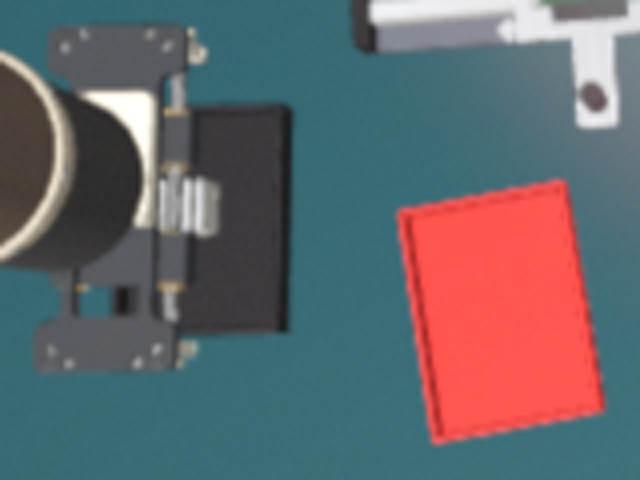

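The heatsink is held at about (190,205), over the tray spanning x 165–290. I lower it until it touches the floor.

```bash
python3 - <<'E'
from h import *
x,y=429,364
bot.line_to([x,y,40],100); bot.line_to([x,y,14],50); bot.pause(.2)
f0=bot.read_state()["contact_force"][2]
for z in range(13,5,-1):
    bot.line_to([x,y,z],20); bot.pause(.1); s=bot.read_state(); f=s["contact_force"][2]-f0
    print(z,s["tcp_pos"][2].round(2),f.round(2))
    if f>4: break
bot.move_gripper(46); bot.pause(.2)
bot.line_to([x,y,120],100)
s=bot.read_state(); print(s["t"],s["width"])
# to right post (approach)
ps=[536.5,-132]; bot.move_ptp([*ps,170],quat(.106)); 
s=bot.read_state(); print(s["t"],s["tcp_pos"])
crop(bot.camera("top"),140,150,460,310,2.5,"pics/c5.png")
E
```

```text
13 13.04 0.77
12 11.96 -0.35
11 10.99 0.62
10 10.27 3.97
9 10.24 15.38
14.3167 46.19790292102857
16.5167 [ 536.59641491 -131.63892211  169.87338772]
```

View pics/c5.png

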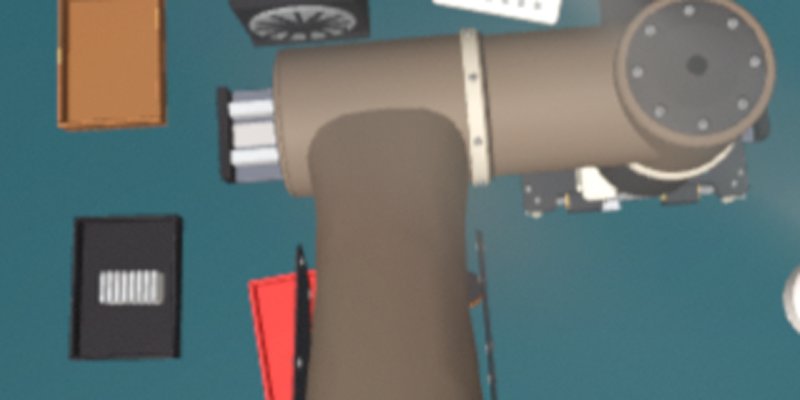

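The heatsink rests in the tray at (131,287). Before sliding, I go down to the right post, grip it, and check microscope clearance from the side.

```bash
python3 - <<'E'
from h import *
ps=[534.5,-132]
bot.line_to([*ps,62],100)
s=bot.read_state(); print(s["tcp_pos"],s["contact_force"])
bot.move_gripper(5,15); s=bot.read_state(); print(s["t"],s["width"],s["finger_force"],s["contact_force"])
im=bot.camera("side")[:,:,::-1]; cv2.imwrite("pics/s6.png",im[:330,200:520].repeat(1,0)); 
cv2.imwrite("pics/s6.png",cv2.resize(im[30:330,210:500],None,fx=2,fy=2))
E
```

```text
[ 535.00394374 -131.98752182   62.57898306] [ 0.20520355 -0.33391921  0.68927931]
18.4083 15.589469517819303 15.000092536211014 [-0.83687006  0.62424339  1.63009247]
```

View pics/s6.png

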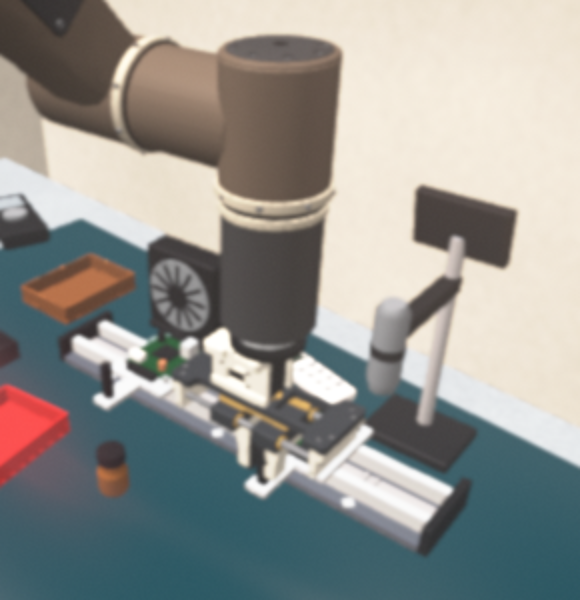

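There is ample clearance: the wrist is at (270,290), well left of the barrel at (388,350). I slide the carrier, watching the force along the track.

```bash
cat >> h.py <<'E'
YAW=.1065; EX=np.array([np.cos(YAW),np.sin(YAW),0]); EY=np.array([-np.sin(YAW),np.cos(YAW),0])
DM=np.array([581.3,-15.6,12.])
def ty(p): return float((np.asarray(p)-DM)@EY)
def slide(target,near,z=62):
    """slide gripped post to track y=target (mm); print force along track in the last stretch"""
    p0=bot.read_state()["tcp_pos"]; y0=ty(p0); sg=np.sign(target-y0)
    P=lambda y:[*(p0+EY*(y-y0))[:2],z]
    print("from",y0); bot.line_to(P(target-sg*near),60)
    for k in np.arange(-near+2,.1,2):
        bot.line_to(P(target+sg*k),20); s=bot.read_state()
        print(round(ty(s["tcp_pos"]),1),"F",(s["contact_force"]@EY).round(1),"Fx",(s["contact_force"]@EX).round(1))
E
python3 - <<'E'
from h import *
slide(-190,14)
bot.pause(.2); s=bot.read_state(); print(s["t"],s["contact_force"]@EY,s["contact_force"]@EX,s["width"])
E
```

```text
from -110.75396124905072
-176.5 F 13.2 Fx -2.2
-176.9 F 23.5 Fx -1.7
-178.0 F 30.1 Fx -2.0
-179.9 F 30.3 Fx -1.6
-181.8 F 30.3 Fx -2.1
-183.8 F 29.8 Fx -2.0
-185.8 F 30.4 Fx -1.6
21.6417 30.32152364465403 -2.010510514473384 32.718339318294625
```

```bash
python3 - <<'E'
from h import *
im=bot.camera("side")[:,:,::-1]
cv2.imwrite("pics/s7.png",cv2.resize(im[130:340,270:480],None,fx=2.8,fy=2.8,interpolation=cv2.INTER_CUBIC))
t=bot.camera("top")[:,:,::-1]; cv2.imwrite("pics/t7.png",t)
E
```

```text
(no output)
```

View pics/s7.png

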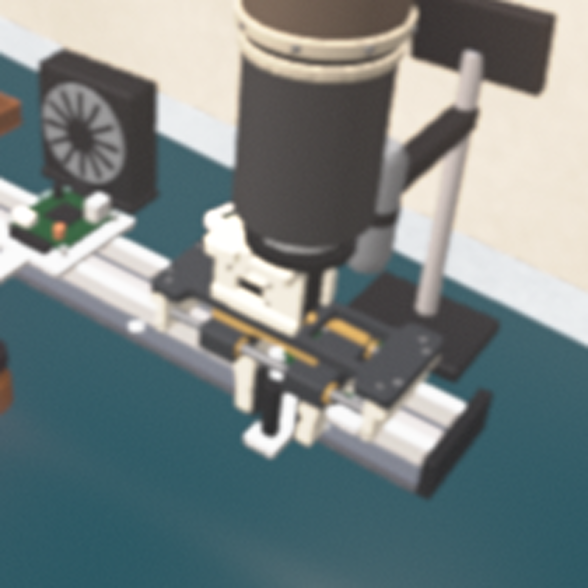

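The carrier has stalled: the left finger at (245,385) is pushing post (270,400) and the grip has been forced open. I release, back away, and measure where the carrier really is.

```bash
python3 - <<'E'
from h import *
p=bot.read_state()["tcp_pos"]; q=p+EY*8.5
bot.line_to([*q[:2],62],40); s=bot.read_state(); print(s["width"],s["contact_force"]@EY,ty(s["tcp_pos"]))
bot.move_gripper(60); s=bot.read_state(); print(s["contact_force"])
bot.line_to([*q[:2],150],150); r=q+EY*150-EX*60; bot.line_to([*r[:2],200],200)
t=bot.camera("top"); cv2.imwrite("pics/t8.png",t[:,:,::-1]); crop(t,322,130,482,250,5,"pics/c8.png")
v=bot.camera("side"); cv2.imwrite("pics/s8.png",v[:,:,::-1])
print(bot.read_state()["t"])
E
```

```text
15.667489635505426 11.504816921387238 -176.24559610257737
[-0.06937645 -0.01449743  0.47020187]
24.9417
```

View pics/c8.png

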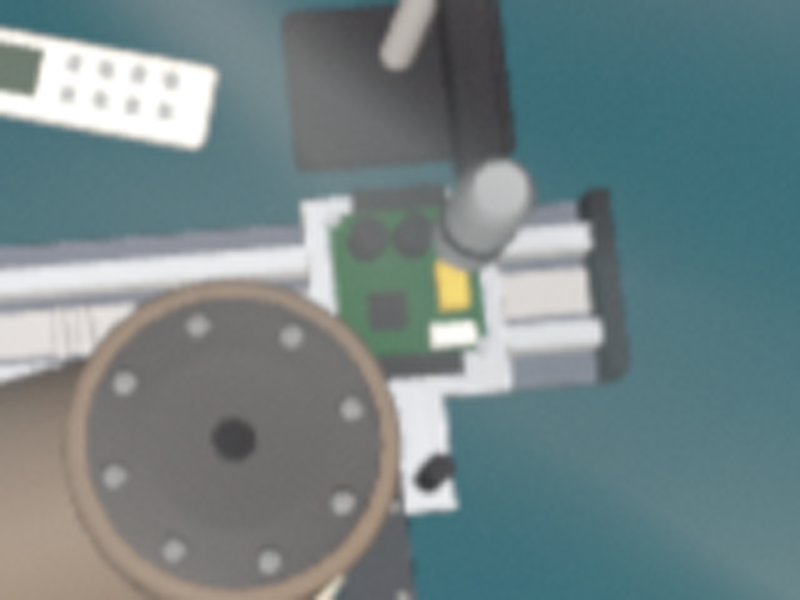

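```bash
python3 - <<'E'
from h import *
T=lambda u,v:(322+u/5,130+v/5)
f=lambda u,v,z:((at("top",T(u,v),z)-DM)@EX, ty(at("top",T(u,v),z)))
print("post",f(435,472,66),"platecorner nr",f(511,388,41),"fl",f(303,203,41),"tab end L",f(406,513,41),"R",f(456,508,41))
P=lambda u,v:(222+u/3.4,155+v/3.4)
g=lambda u,v,z:((at("top",P(u,v),z)-DM)@EX, ty(at("top",P(u,v),z)))
print("before: nr",g(602,187,41),"fl",g(464,60,41))
print("groove mid",f(78,335,14),"groove r before",g(627,121,14))
E
```

```text
post (np.float64(-56.4361300004364), -178.15394672662416) platecorner nr (np.float64(-11.961967907733303), -226.85276068250593) fl (np.float64(96.83716714643549), -127.97731120853595) tab end L (np.float64(-73.34021375951252), -164.82859849707924) R (np.float64(-72.83829624235341), -191.05009096369037)
before: nr (np.float64(-12.945213477006094), -160.40380919798523) fl (np.float64(96.56098658114313), -63.33517655105256)
groove mid (np.float64(40.48110559444924), -3.0015274683096504) groove r before (np.float64(42.8397559118918), -189.74046267092504)
```

The carrier sits at about −177.5, some 12 mm short, with nothing visible in the way. I re-grip firmly and retry in small steps, logging the full force vector.

```bash
python3 - <<'E'
from h import *
base=DM-EX*57.5
P=lambda y,z:[*(base+EY*y)[:2],z]
bot.line_to(P(-177.5,150),200); bot.line_to(P(-177.5,60),120); bot.move_gripper(5,40)
def st(y,v=20):
    bot.line_to(P(y,60),v); s=bot.read_state(); c=s["contact_force"]
    print(y,round(ty(s["tcp_pos"]),1),"F",(c@EY).round(1),(c@EX).round(1),c[2].round(1),"w",s["width"].round(1)); return -0+c@EY
st(-177.5); st(-172); st(-168)
for y in range(-171,-191,-1):
    if st(y)>45: break
print(bot.read_state()["t"],bot.read_state()["moment"])
E
```

```text
Traceback (most recent call last):
AttributeError: 'float' object has no attribute 'round'
```

```bash
python3 - <<'E'
from h import *
base=DM-EX*57.5
P=lambda y,z:[*(base+EY*y)[:2],z]
def st(y,v=20):
    bot.line_to(P(y,60),v); s=bot.read_state(); c=s["contact_force"]
    print(y,round(ty(s["tcp_pos"]),1),"F %.1f %.1f %.1f w %.1f"%(c@EY,c@EX,c[2],s["width"])); return c@EY
st(-177.5); st(-172); st(-168)
for y in range(-172,-191,-2):
    if st(y)>45: break
print(bot.read_state()["t"],bot.read_state()["moment"])
E
```

```text
-177.5 -176.4 F 7.2 -1.3 3.7 w 15.2
-172 -172.1 F -1.9 -0.3 -0.1 w 15.4
-168 -168.0 F -2.7 0.4 -0.5 w 15.3
-172 -171.7 F 2.8 -0.3 1.3 w 15.4
-174 -173.9 F 3.4 -0.3 1.6 w 15.0
-176 -176.0 F 2.8 -1.6 2.2 w 15.4
-178 -176.6 F 12.8 -1.2 4.4 w 15.2
-180 -179.0 F 10.0 -0.5 3.4 w 14.9
-182 -181.6 F 5.3 -1.0 0.9 w 15.5
-184 -184.1 F 2.0 -1.0 1.3 w 15.2
-186 -186.4 F -0.7 0.8 1.4 w 15.2
-188 -188.4 F -1.3 -0.2 0.4 w 15.2
-190 -189.8 F 4.5 0.3 1.8 w 15.5
31.5083 [ 1.39810018  0.23556846 -0.01271791]
```

The carrier passed the detent lip at 13 N with the firm grip and is in the end station. I release it and do the left carrier the same way, keeping the hold above the lip force.

```bash
python3 - <<'E'
from h import *
base=DM-EX*57.5
P=lambda y,z:[*(base+EY*y)[:2],z]
def st(y,v=20):
    bot.line_to(P(y,60),v); s=bot.read_state(); c=s["contact_force"]
    print(y,round(ty(s["tcp_pos"]),1),"F %.1f %.1f %.1f w %.1f"%(c@EY,c@EX,c[2],s["width"])); return c@EY
st(-189.5)
bot.move_gripper(60); bot.line_to(P(-189,150),150)
bot.line_to(P(132,150),200)
t=bot.camera("top"); cv2.imwrite("pics/t9.png",t[:,:,::-1])
bot.line_to(P(132,60),120); bot.move_gripper(5,40)
s=bot.read_state(); print(s["t"],s["width"],s["contact_force"])
bot.line_to(P(20,60),60)
for y in range(16,-1,-2): st(y)
st(-.5)
s=bot.read_state(); print(s["t"])
bot.move_gripper(60); bot.line_to(P(0,150),150); r=P(150,200); bot.line_to([r[0]-60,*r[1:]],200)
t=bot.camera("top"); cv2.imwrite("pics/t10.png",t[:,:,::-1]); crop(t,262,150,462,250,4,"pics/c10.png")
print(bot.read_state()["t"])
E
```

```text
-189.5 -189.6 F 1.6 -0.6 -0.2 w 15.1
36.925 15.253841434224688 [-1.35045821  1.56668471  1.74878769]
16 16.0 F 3.0 -1.1 3.3 w 15.4
14 14.0 F 3.1 0.4 1.8 w 15.1
12 13.5 F 13.8 -4.1 4.4 w 15.0
10 10.9 F 8.9 -1.9 4.1 w 15.0
8 8.2 F 4.6 -0.4 2.6 w 14.9
6 5.8 F 1.3 -0.4 3.5 w 14.9
4 3.6 F -0.2 1.3 2.3 w 14.9
2 1.7 F -1.2 0.6 2.2 w 15.4
0 0.3 F 5.0 -0.6 2.7 w 15.2
-0.5 0.2 F 8.5 -1.4 4.0 w 15.2
41.5417
44.2833
```

View pics/c10.png

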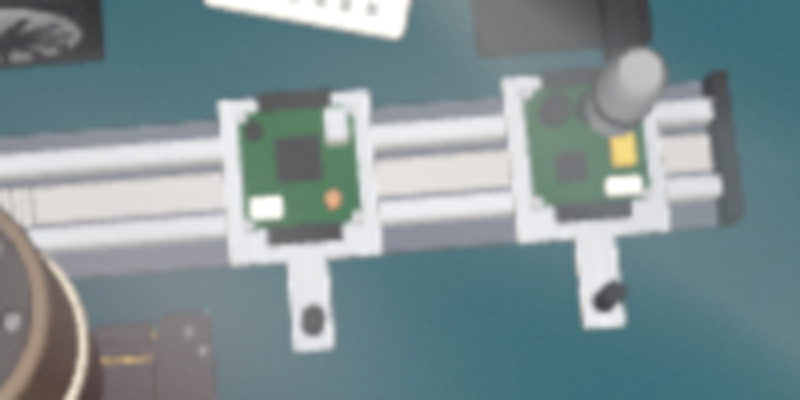

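Both carriers look seated, with posts at (312,320) and (608,296). A quick numeric check, then I hand in.

```bash
python3 - <<'E'
from h import *
T=lambda u,v:(262+u/4,150+v/4)
f=lambda u,v,z:round(ty(at("top",T(u,v),z)),1)
print("posts",f(312,320,66),f(608,296,66),"plates",(f(232,262,41)+f(382,253,41))/2,(f(517,242,41)+f(669,230,41))/2)
s=bot.read_state(); print(s["contact_force"],s["width"])
print(bot.close_job())
E
```

```text
posts -0.6 -191.0 plates -1.3999999999999986 -189.95
[ 0.37307004 -0.15189417 -0.44149109] 59.65046469500778
the job is handed in; nothing more can be done
None
```

The job is handed in at about 44 s: the heatsink is set down in the black tray, the right carrier measures about −190 mm (under the lens) and the left about −1 mm (middle station), both within 5 mm, and everything is let go; the right carrier stalled 12 mm short on the first push and went in after a firmer re-grip, and the judge's verdict was not shown.

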